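# Feed a bronze baffle down the chute to the escapement stop

## Robot

A 7-joint arm with a two-finger parallel gripper is mounted at the origin on the work surface. World frame = base frame: x ahead of the robot, y to its left, z up, the work surface at z = 0. Lengths are in m, angles in rad, forces in N, time in s.
With the tool pointing down it reaches from about 0.425 to 0.95 m from the base axis. Payload 4.7 kg.
Tool frame: the origin (TCP) lies at the very end of the fingers, on their centre line; the grasp point (between the pads) lies 19 mm behind it; z points along the fingers, y is the line along which they close (so a half turn about z gives the same grasp; the last joint's range is limited). The gripper opens to 85 mm and grips with 20 to 120 N. Pads are 22 mm wide; open, the fingers measure 114 mm over their backs; the gripper's body (76 mm by 85 mm) begins 54 mm behind the grasp point. The pads swing forward as they close: fully open they stand 13 mm farther back than shut.
Start: joints at [1.137, 0.469, -0.049, 1.532, 0.024, 1.141, -0.082], TCP at [0.266, -0.62, 0.231] pointing down, gripper open.
Joint ranges: [-2.59, 2.59], [-0.33, 1.99], [-1.39, 1.29], [0.1, 2.45], [-1.04, 4.18], [0.21, 1.99], [-2.66, 2.66]. Speed limits (rad/s): [2.57, 2.57, 3.14, 3.14, 3.14, 3.14, 3.14].

## Interface

Orientations are given as [roll, pitch, yaw] about the fixed x, y, z axes, in that order (R = Rz(yaw) Ry(pitch) Rx(roll)).
In Python, from station import ctrl gives the robot as it stands.
- The arm moves only by the shell command python3 -m handwheel 'ROWS'. ROWS is text: rows parted by semicolons, each of 7 numbers parted by spaces: the shift along the tool's x, y, z in units of 40 mm (1.0 is 40 mm), then the turn, a rotation vector about the tool's x, y, z in units of 5 degrees (1.0 is 5 degrees), then the finger opening in mm, from 0 to 85.4. In form: x y z ax ay az claw; .... A call has 1 to 8 rows; each row shifts and turns the commanded pose from where the row before left it, along the tool's axes as they then stand; what a row does not reach is not made up. A row lasts 1/8 s, in which the tool goes at most 62.5 mm and 10.7 degrees, less where a joint would pass 70% of its speed; a pose out of reach is approached as far as the arm can. A call is refused whole if a number of a shift passes 1 or a number of a turn 1, either way. A call with a gripper value outside its range is refused whole. The fingers move at their own pace and stop on an object; the grip force is fixed at half the most. Time passes only in rows, so rows that do not move let the fingers close. It gives the time, the measured TCP pose, the force, the opening and the grip force at its end, in the units of the state.
- ctrl.get_state(): the state, without advancing time (a new reading comes with each control period).
- ctrl.camera(name): name is "scene" or "side" or "wrist"; returns a dict with "image" (384x512x3 uint8, blue, green, red), "fx", "fy", "cx", "cy" (pixels), "pose" (4x4, takes a point from camera to world coordinates). Camera axes: x right, y up, looking along -z (the intrinsics and any distortion apply to the point x, -y, -z); pixel columns grow to the right and rows downward; lengths in m; the calibration is good to about 2 mm. A picture is of the moment at which its call begins. There is no depth.
- ctrl.job_done(): hands the job in; it is judged then, once.
The state is a dict: "clock": time; "qpos": joint angles; "dq": joint speeds; "joint_efforts": joint torques, N m; "eef_pos": TCP position; "orientation": TCP orientation; "contact_force": force on the tool from outside, world axes, zero at the start; "wrist_torque": the same for the moment, N m; "finger_gap": finger opening in m; "gripper_force": force on a finger pad.
Only numpy, scipy, OpenCV 4.12 (cv2) and the standard library are available. Lean on these libraries where they do the work, as an engineer would, in place of code of your own. Each camera call takes 0.05 s, during which the arm holds its last target. There are 200 camera calls.

## Task

Load the bronze baffle for marking: stand it on its foot in the flared mouth at the top of the sloped feed chute and let go of it, then push it down the chute, past the yellow spring pawl, until it rests against the red escapement stop with the pawl sprung back behind it. Feel for the stop and do not ram it: press the baffle against it with no more than 20 N. Leave the two steel baffles where they stand.

Things in the scene. Friction and masses are not known exactly. Their poses are not given: they have to be found in the camera images.
- bronze_baffle: THE PART: bronze (yellow-brown) mould baffle standing on the bench, 0.45 to 0.75 kg. From below: round foot 48 mm diameter x 18 mm high, neck 30 x 14 mm, head 44 x 22 mm (top edge chamfered), 54 mm high in all. Origin: centre of its underside, z up its axis. Friction is 0.35 to 0.65, so on the slope it stays where it is put and must be pushed.
- chute: Fixed aluminium chute. Origin: on the bench under its middle; z up, downhill is -y at a slope of 14 degrees, x across the lane. Lane floor 330 mm long along the slope, centred on x = 0, 85 mm above the origin at the middle. Side rails 10 mm high, 51 mm apart. A green marking machine (to 185 mm high) stands past the low end, 165 to 320 mm from the origin towards -y.
- mouth (a point): Centre of the loading mouth, on the lane floor, 115 mm uphill of the lane's middle along the slope. The rails flare from 51 mm apart (63 mm uphill of the middle) to 74 mm (from 125 mm uphill on); the upper end, 165 mm uphill, is open.
- stop_scale (a point): Point on the lane floor's centre line 105 mm downhill of the middle along the slope. A blue carriage with the red stop is clamped here by eye: the stop's uphill face is up to 25 mm uphill or downhill of this point, not measured, and must be felt. Stop: rigid red blade across the lane, 2 to 18 mm above the floor. Nothing on the carriage is more than 30 mm above the floor.
- pawl (a joint): Yellow spring pawl on the carriage, chute's +x side, 12 to 17 mm above the floor; pivot 82 mm, tip 42 mm uphill of the stop face. Angle in rad: 0 = sprung into the lane; the baffle pushes it aside (to about 0.1), then it springs back behind the foot, about 5 mm before the stop. Passing takes 2 to 8 N of push. Two keeper strips 6 to 42 mm uphill of the stop, 20 to 25 mm up, 37 mm apart, bar loading from above.
- steel_baffle_1: Baffle of the same shape in bright steel, standing on the bench; leave it alone. Origin: centre of its underside.
- steel_baffle_2: Baffle of the same shape in dark steel, standing on the bench; leave it alone. Origin: centre of its underside.
Things that resemble listed ones, but are neither listed nor needed, are in the scene too. Of the things like the bronze_baffle, leave any that is orange or purple; of the rest the smaller one is meant.

How it is judged:
By the outcome, as a careful person would: the job done as asked, in the order asked, and still so for the second after the job is handed in, with the robot touching nothing.
It also fails if it takes over 64 s, if anything falls off the work surface, if the arm or the gripper's body presses on something with over 40 N, if the wrist force passes 120 N, or if a joint passes its speed limit or range.

## Working session

There is one attempt and no reset: what is moved stays moved. The work goes in short steps, Python scripts to look and compute and a shell command to move; the robot and the scene stay as the last step left them, time stands still between calls to the robot, and variables do not carry over. Pictures are saved under pics/ and viewed, at most 10 in all, crops included, and the job is handed in when it is done.

```bash
mkdir -p pics; ls
cat > h.py <<'E'
import numpy as np, cv2, pickle
from station import ctrl
def snap(n,f):
    c=ctrl.camera(n); cv2.imwrite(f'pics/{f}.png',c['image']); pickle.dump(c,open(f'pics/{f}.pkl','wb')); return c
def load(f): return pickle.load(open(f'pics/{f}.pkl','rb'))
def ray(c,u,v):
    P=np.array(c['pose']); d=np.array([(u-c['cx'])/c['fx'],-(v-c['cy'])/c['fy'],-1.]); return P[:3,3],P[:3,:3]@d
def onz(c,u,v,z):
    o,d=ray(c,u,v); return o+d*(z-o[2])/d[2]
def proj(c,p):
    P=np.array(c['pose']); q=P[:3,:3].T@(np.array(p)-P[:3,3]); return np.array([c['cx']+c['fx']*q[0]/-q[2],c['cy']-c['fy']*q[1]/-q[2]])
E
python3 - <<'E'
from h import *
a=snap('scene','sc');b=snap('side','sd')
for c in(a,b): print({k:(np.round(v,3).tolist()) for k,v in c.items() if k!='image'})
c=cv2.hconcat([a['image'],b['image']]); cv2.imwrite('pics/both.png',cv2.resize(c,(800,300)))
print(ctrl.get_state())
E
```

```text
pics
{'fx': 348.449, 'fy': 348.449, 'cx': 258.721, 'cy': 189.467, 'pose': [[0.627, -0.562, 0.539, 0.962], [0.779, 0.452, -0.435, -0.452], [0.001, 0.692, 0.722, 0.672], [0.0, 0.0, 0.0, 1.0]]}
{'fx': 468.087, 'fy': 468.087, 'cx': 254.868, 'cy': 192.915, 'pose': [[-0.951, 0.231, -0.207, 0.275], [-0.31, -0.716, 0.626, 0.718], [-0.004, 0.659, 0.752, 1.092], [0.0, 0.0, 0.0, 1.0]]}
{'clock': 0.1, 'qpos': array([ 1.13709368,  0.46938205, -0.0485933 ,  1.53353583,  0.02411764,
        1.14099771, -0.08229822]), 'dq': array([-0.000975  , -0.00336825,  0.00063865, -0.00141609,  0.00052017,
        0.00106195, -0.00015489]), 'joint_efforts': array([ 6.66974720e-04, -5.11518073e+01, -4.68538818e-02, -2.38390303e+01,
        1.07766085e-02,  4.35293710e-03,  9.19039820e-06]), 'eef_pos': array([ 0.26564966, -0.61997899,  0.23036838]), 'orientation': array([-3.13985757e+00,  7.55930571e-05,  4.04838549e-01]), 'contact_force': array([ 0.75627037,  0.4539177 , -0.42924531]), 'wrist_torque': array([ 0.05469546, -0.02180236, -0.01731913]), 'gripper_force': 0.0, 'finger_gap': 0.0853464805540599}
```

View pics/sc.png

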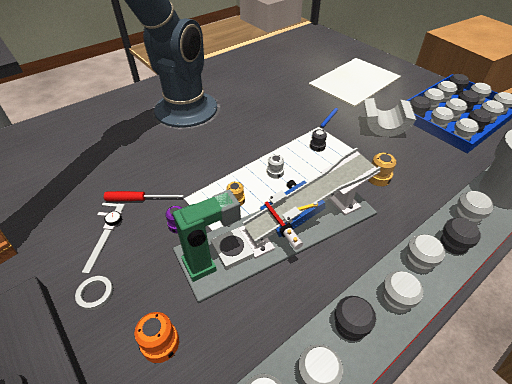

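View pics/sd.png

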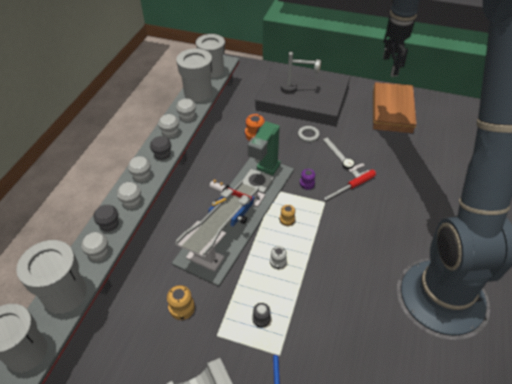

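Scene shows the chute at about (300,205), with the green machine at its low end (195,240). The side view has it at (230,215).

Bronze-like candidates:
- Yellow-brown at scene (236,187) / side (287,213).
- Yellow-brown at scene (383,165) / side (181,300), which looks larger.
- Orange at scene (157,335): excluded by colour.
- Purple at scene (172,217): excluded by colour.

The first one, standing on the white sheet, is the smaller and should be the part. I'll check its size and view crops.

Run:
```python
from h import *
a=load('sc');b=load('sd')
for n,c,pts in(('sc',a,[(236,187),(383,165)]),('sd',b,[(287,213),(181,300)])):
    hsv=cv2.cvtColor(c['image'],cv2.COLOR_BGR2HSV)
    m=cv2.inRange(hsv,(8,90,50),(28,255,255))
    k,l,s,ce=cv2.connectedComponentsWithStats(m)
    for i in range(1,k):
        if s[i,4]>60:
            x,y,w,h,A=s[i]
            o=onz(c,x+w/2,y+h-w*.3,0.0)
            dist=np.linalg.norm(onz(c,*ce[i],.027)-np.array(c['pose'])[:3,3])
            print(n,s[i],'pos',onz(c,*ce[i],.027).round(3),'width mm',round(w/c['fx']*dist*1000,1))
A=a['image'][130:300,165:420];B=b['image'][110:320,150:330]
out=np.zeros((600,800,3),np.uint8)
A=cv2.resize(A,None,fx=2.0,fy=2.0,interpolation=3)[:, :510];out[:A.shape[0],:A.shape[1]]=A
cv2.imwrite('pics/cropA.png',cv2.resize(a['image'][130:300,165:420],(765,510),interpolation=2))
cv2.imwrite('pics/cropB.png',cv2.resize(b['image'][110:320,150:330],(514,600),interpolation=2))
```

```text
sc [ 189    5  123   54 2202] pos [-0.382  0.471  0.027] width mm 619.1
sc [ 416   15   96   79 5247] pos [0.414 1.118 0.027] width mm 491.6
sc [128  31  29  43 429] pos [-0.474  0.061  0.027] width mm 137.9
sc [   0   37  124   47 1393] pos [-0.572 -0.21   0.027] width mm 598.5
sc [368 152  29  35 542] pos [0.634 0.244 0.027] width mm 83.6
sc [226 182  19  24 196] pos [ 0.453 -0.111  0.027] width mm 48.5
sc [298 203  20   8  63] pos [ 0.599 -0.009  0.027] width mm 49.6
sc [  0 230  17  34 315] pos [ 0.271 -0.613  0.027] width mm 46.8
sc [ 134  312   46   51 1444] pos [ 0.657 -0.443  0.027] width mm 94.2
sc [496 351  16  33 293] pos [ 1.08e+00 -1.00e-03  2.70e-02] width mm 36.6
sd [   0   24  202  176 2911] pos [ 1.295 -0.407  0.027] width mm 800.7
sd [225  38  38  17 402] pos [ 0.867 -0.926  0.027] width mm 166.2
sd [ 373   82   43   51 1983] pos [ 0.221 -0.711  0.027] width mm 163.9
sd [244 113  21  28 329] pos [ 0.672 -0.461  0.027] width mm 73.5
sd [280 205  15  20 228] pos [ 0.453 -0.114  0.027] width mm 43.7
sd [167 285  28  35 672] pos [0.632 0.24  0.027] width mm 73.1
```

View pics/cropA.png

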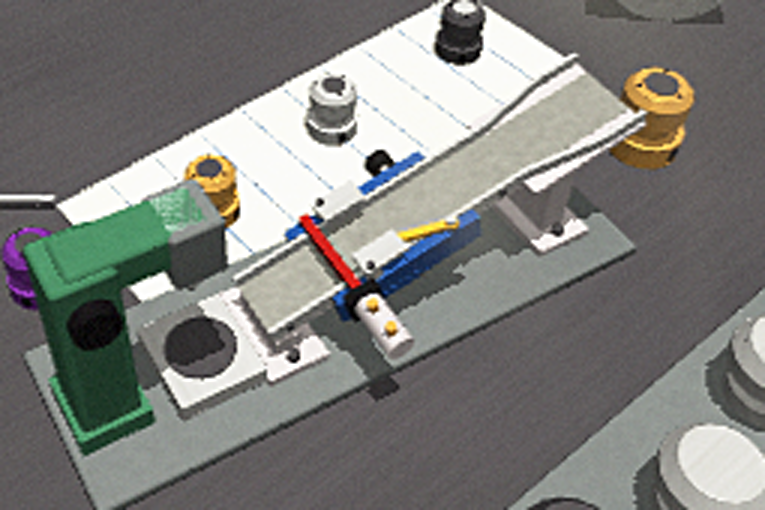

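View pics/cropB.png

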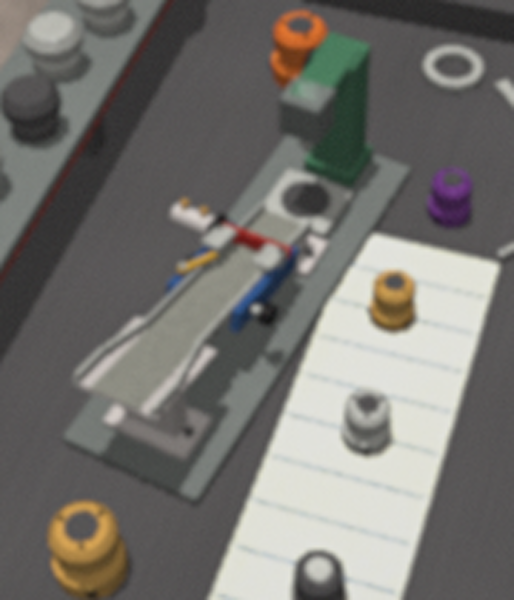

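Crop A confirms the part: small bronze baffle at crop (210,185), 48 mm wide, against about 80 mm for the large one at (655,110). Crop A shows the chute's upper rail ends at (577,58) and (645,117) and the low floor corners at (237,280) and (272,333). Crop B shows the upper rail ends at (78,378) and (155,412).

```bash
cat >> h.py <<'E'
S,C=np.sin(np.radians(14)),np.cos(np.radians(14))
def lane(x,s,h): return np.array([x,s*C-h*S,.085+s*S+h*C])
def w(ch,p): # ch=x,y,yaw
    c,s=np.cos(ch[2]),np.sin(ch[2]); return np.array([ch[0]+c*p[0]-s*p[1],ch[1]+s*p[0]+c*p[1],p[2]])
E
python3 - <<'E'
from h import *
from scipy.optimize import least_squares
a=load('sc');b=load('sd')
fa=lambda u,v:(165+u/3,130+v/3); fb=lambda u,v:(150+u/2.856,110+v/2.857)
um=(np.add(fa(577,58),fa(645,117))/2); lm=np.add(fa(237,280),fa(272,333))/2; ub=np.add(fb(78,378),fb(155,412))/2
U=onz(a,*um,.135);L=onz(a,*lm,.045);Ub=onz(b,*ub,.135)
print(U.round(3),Ub.round(3),L.round(3),np.linalg.norm((U-L)[:2]))
# baseplate corners scene (634,245),(100,508) right side; side (68,437),(197,500),(410,165)
for c,p in((a,fa(634,245)),(a,fa(100,508)),(b,fb(68,437)),(b,fb(197,500)),(b,fb(410,165))): print(onz(c,*p,.008).round(3))
pts=[(a,fa(577,58),lane(-.037,.165,.010)),(a,fa(645,117),lane(.037,.165,.010)),(a,fa(237,280),lane(-.0255,-.165,0.005)),(a,fa(272,333),lane(.0255,-.165,0.0)),
(b,fb(78,378),lane(.037,.165,.01)),(b,fb(155,412),lane(-.037,.165,.01))]
f=lambda q:np.concatenate([proj(c,w(q,m))-p for c,p,m in pts])
d=U-L; y0=np.arctan2(d[1],d[0])-np.pi/2
r=least_squares(f,[*(U+L)[:2]/2,y0],loss='soft_l1'); q=r.x
print(q.round(4),np.degrees(q[2]),r.fun.round(1))
print('mouth',w(q,lane(0,.115,0)),'stop',w(q,lane(0,-.105,0)), 'red scene', [onz(a,*fa(u,v),.085-.105*S+.018).round(3) for u,v in((305,220),(355,285))])
for n,c,pix in(('a',a,fa),('b',b,fb)):
  pass
E
```

```text
[0.645 0.132 0.135] [0.633 0.143 0.135] [ 0.584 -0.173  0.045] 0.3113602884150524
[0.709 0.128 0.008]
[ 0.63  -0.341  0.008]
[0.705 0.126 0.008]
[0.564 0.151 0.008]
[ 0.488 -0.325  0.008]
[ 0.6114 -0.015  -0.1621] -9.286857401400411 [ 0.2 -2.1 -1.  -3.8  0.2  0.2  0.1 -0.3 -0.2 -0.8 -1.8 -1.4]
mouth [0.62939597 0.09510513 0.11282102] stop [ 0.59494752 -0.11556199  0.0595982 ] red scene [array([ 0.564, -0.108,  0.078]), array([ 0.634, -0.119,  0.078])]
```

```bash
python3 -m handwheel '0 0 0 0 0 1 85;0 0 0 0 0 1 85;0 0 0 0 0 1 85;0 0 0 0 0 1 85;0 0 0 0 0 1 85;0 0 0 0 0 1 85;0 0 0 0 0 0.5 85;0 0 0 0 0 0 85'
cat >> h.py <<'E'
from scipy.spatial.transform import Rotation as Ro
CH=[.6114,-.015,np.radians(-9.3)]
def go(t):
    s=ctrl.get_state(); R=Ro.from_euler('xyz',s['orientation']).as_matrix()
    d=R.T@(np.array(t)-s['eef_pos']); print('t',round(s['clock'],2),'pos',s['eef_pos'].round(4),'rpy',np.degrees(s['orientation']).round(1),'F',s['contact_force'].round(1),'gap',round(s['finger_gap'],4)); print('shift units',(d/.04).round(2))
E
python3 -c "
from h import *
go([.453,-.113,.2])"
```

```text
clock: 1.1
eef_pos: [0.2658, -0.6201, 0.2308]
orientation: [-3.141, 0.001, -0.162]
contact_force: [0.5, -0.7, -0.1]
finger_gap: 0.0848
gripper_force: 0.0
t 1.1 pos [ 0.2658 -0.6201  0.2308] rpy [-180.     0.    -9.3] F [ 0.5 -0.7 -0.1] gap 0.0848
shift units [  2.58 -13.27   0.78]
```

```bash
python3 -m handwheel '0.2 -0.9 0 0 0 0 85;0.2 -0.9 0 0 0 0 85;0.2 -0.9 0 0 0 0 85;0.2 -0.9 0 0 0 0 85;0.2 -0.9 0 0 0 0 85;0.2 -0.9 0 0 0 0 85;0.2 -0.9 0 0 0 0 85;0.2 -0.9 0 0 0 0 85' | tail -0
python3 -m handwheel '0.2 -0.9 0 0 0 0 85;0.2 -0.9 0 0 0 0 85;0.2 -0.9 0 0 0 0 85;0.2 -0.9 0 0 0 0 85;0.18 -0.9 0 0 0 0 85;0 -0.9 0.3 0 0 0 85;0 -0.67 0.5 0 0 0 85;0 0 0 0 0 0 85'
python3 - <<'E'
from h import *
c=snap('wrist','w1')
go([.453,-.113,.12])
print(np.array(c['pose']).round(3).tolist(),c['fx'])
m=cv2.inRange(cv2.cvtColor(c['image'],cv2.COLOR_BGR2HSV),(8,90,50),(28,255,255))
k,l,s,ce=cv2.connectedComponentsWithStats(m)
for i in range(1,k):
    if s[i,4]>300: print(s[i],ce[i],[onz(c,*ce[i],z).round(4) for z in(.027,.05)])
E
```

```text
clock: 3.1
eef_pos: [0.4528, -0.1112, 0.1982]
orientation: [-3.141, 0.003, -0.157]
contact_force: [-0.1, -0.4, 0.6]
finger_gap: 0.0846
gripper_force: 0.0
t 3.15 pos [ 0.4532 -0.1129  0.199 ] rpy [ 1.8e+02  1.0e-01 -9.2e+00] F [0.2 0.2 0.1] gap 0.0851
shift units [-0.    0.    1.97]
[[-0.156, 0.933, 0.325, 0.536], [-0.988, -0.148, -0.052, -0.124], [-0.001, -0.329, 0.944, 0.341], [0.0, 0.0, 0.0, 1.0]] 285.29096673074537
[ 237  142   41   47 1229] [257.05288853 163.37835639] [array([ 0.4528, -0.1187,  0.027 ]), array([ 0.4589, -0.1192,  0.05  ])]Exception ignored on flushing sys.stdout:
BrokenPipeError: [Errno 32] Broken pipe
```

View pics/w1.png

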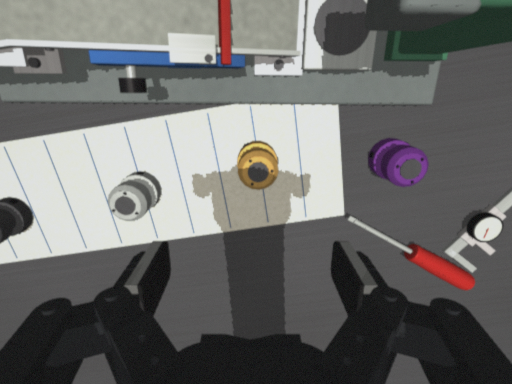

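Wrist view: the bronze baffle's top face is at (258,172), centred between the open fingers. The steel one at (128,205) is well clear of the finger paths. I'm descending with y at about -0.117.

```bash
python3 - <<'E'
from h import *
c=load('w1'); print(onz(c,258,172,.054).round(4)); go([.454,-.117,.022])
# bronze top in side view
E
python3 -m handwheel '0 0.1 0.9 0 0 0 85;0 0 0.9 0 0 0 85;0 0 0.9 0 0 0 85;0 0 0.8 0 0 0 85;0 0 0.5 0 0 0 85;0 0 0.4 0 0 0 85;0 0 0 0 0 0 85;0 0 0 0 0 0 85'
```

```text
[ 0.4506 -0.1188  0.054 ]
t 3.15 pos [ 0.4532 -0.1129  0.199 ] rpy [ 1.8e+02  1.0e-01 -9.2e+00] F [0.2 0.2 0.1] gap 0.0851
shift units [0.04 0.1  4.42]
clock: 4.15
eef_pos: [0.4537, -0.1178, 0.0241]
orientation: [3.141, -0.002, -0.163]
contact_force: [-0.1, 0.5, -0.3]
finger_gap: 0.085
gripper_force: 0.0
```

```bash
python3 -m handwheel '0 0 0 0 0 0 20;0 0 0 0 0 0 20;0 0 0 0 0 0 20;0 0 0 0 0 0 20;0 0 0 0 0 0 20;0 0 0 0 0 0 20'; python3 -m handwheel '0 0 -0.5 0 0 0 20;0 0 -1 0 0 0 20;0 0 -1 0 0 0 20;0 0 -1 0 0 0 20;0 0 -1 0 0 0 20;0 0 -1 0 0 0 20;0 0 0 0 0 0 20;0 0 0 0 0 0 20'
python3 - <<'E'
from h import *
m=w(CH,lane(0,.115,0)); n=w(CH,lane(0,.115,1))-m; print(m,n)
go([m[0],m[1],.24])
E
```

```text
clock: 4.9
eef_pos: [0.4533, -0.1176, 0.0242]
orientation: [3.141, -0.001, -0.163]
contact_force: [-1.8, 0.5, 6.5]
finger_gap: 0.0422
gripper_force: 60.1
clock: 5.9
eef_pos: [0.4513, -0.117, 0.2414]
orientation: [-3.142, 0.004, -0.162]
contact_force: [-0.1, 0.1, -5.2]
finger_gap: 0.0422
gripper_force: 62.6
[0.6294324  0.09511732 0.11282102] [-0.0390955  -0.23874201  0.97029573]
t 5.9 pos [ 0.4513 -0.117   0.2414] rpy [-180.     0.2   -9.3] F [-0.1  0.1 -5.2] gap 0.0422
shift units [ 3.54 -5.95  0.02]
```

```bash
python3 -m handwheel '0.6 -0.9 0 0 0 0 20;0.6 -0.9 0 0 0 0 20;0.6 -0.9 0 0 0 0 20;0.6 -0.9 0 0 0 0 20;0.6 -0.9 0 0 0 0 20;0.5 -0.9 0 0 0 0 20;0 0 0 1 0 0 20;0 0 0 1 0 0 20' 
python3 -m handwheel '0 0 0 0.8 0 0 20;0 0 0 0 0 0 20;0 0 0 0 0 0 20'
python3 - <<'E'
from h import *
m=w(CH,lane(0,.115,0)); n=w(CH,lane(0,.115,1))-m
c=snap('wrist','w2'); snap('scene','sc2'); d=snap('side','sd2')
cv2.imwrite('pics/w2b.png',cv2.hconcat([cv2.resize(c['image'],(400,300)),cv2.resize(d['image'][130:340,100:380],(400,300))]))
go(m+n*.0842)
# predicted pixels of rails' top inner corners and mouth in wrist cam
for p in (lane(.037,.165,.01),lane(-.037,.165,.01),lane(.0255,.063,.01),lane(-.0255,.063,.01)): print(proj(c,w(CH,p)).round(0))
E
```

```text
clock: 6.9
eef_pos: [0.6246, 0.0742, 0.2394]
orientation: [-2.966, 0.006, -0.16]
contact_force: [-0.5, -0.0, -4.8]
finger_gap: 0.0426
gripper_force: 62.9
clock: 7.28
eef_pos: [0.6252, 0.0737, 0.2417]
orientation: [-2.898, 0.003, -0.162]
contact_force: [0.2, 0.7, -5.0]
finger_gap: 0.0426
gripper_force: 63.0
t 7.42 pos [0.6258 0.0745 0.243 ] rpy [-166.     0.    -9.2] F [-0.6  0.  -5.3] gap 0.0425
shift units [0.01 0.28 1.18]
[207. 139.]
[211. 212.]
[317. 152.]
[313. 202.]
```

View pics/w2b.png

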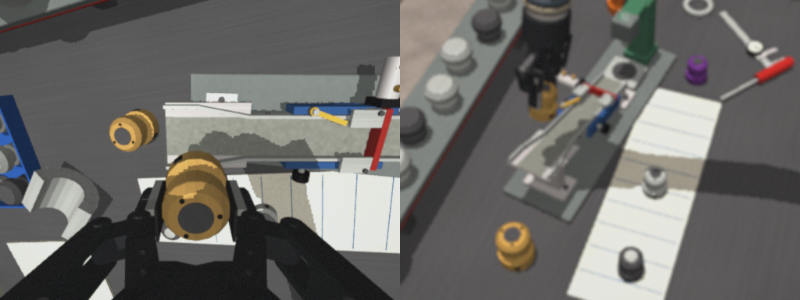

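The part is held upright in the gripper (left panel, about (195,205)), above the mouth. The chute's +x rail end at (165,102) sits a few pixels off the prediction, so I'll check with an overlay.

Run:
```python
from h import *
c=load('w2'); im=cv2.resize(c['image'][70:280,180:512],None,fx=2.4,fy=2.4,interpolation=2)
pr=lambda p:tuple(((proj(c,w(CH,p))-[180,70])*2.4).astype(int).tolist())
for sg in(1,-1):
  for h,col in((.01,(0,0,255)),(0,(0,255,0))):
    q=[pr(lane(sg*x,s,h)) for x,s in((.037,.165),(.037,.125),(.0255,.063),(.0255,-.165))]
    for i in range(3): cv2.line(im,q[i],q[i+1],col,1)
cv2.imwrite('pics/ov.png',im); print(im.shape)
```

```text
(504, 797, 3)
```

View pics/ov.png

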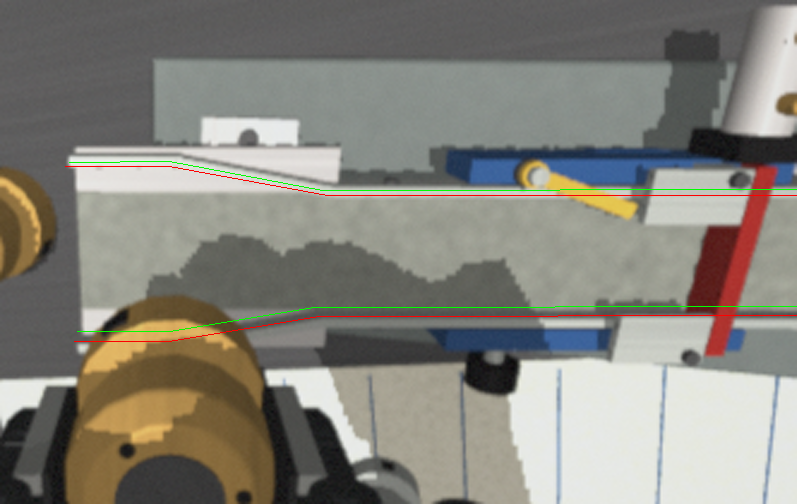

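The overlay matches the rails to 2–3 mm, against 13 mm of side clearance in the mouth. The red stop is at overlay (730,260) and the pawl at (585,190). Lowering to just above the floor.

```bash
python3 - <<'E'
from h import *
c=load('w2')
# ray-lane plane intersection for stop, pawl tip
o0=w(CH,lane(0,0,0)); n=w(CH,lane(0,0,1))-o0; u=w(CH,lane(0,1,0))-o0; x=w(CH,lane(1,0,0))-o0
for nm,px,h in(('stopbase',(690,308),.002),('stoptop',(712,350),.018),('stoptop+x',(755,170),.018),('pawltip',(635,215),.017),('pivot',(535,175),.017)):
    o,d=ray(c,180+px[0]/2.4,70+px[1]/2.4); t=((o0+n*h-o)@n)/(d@n); p=o+d*t-o0; print(nm,'x',round(p@x,4),'s',round(p@u,4))
E
python3 -m handwheel '0.03 0.28 0.5 0 0 0 20;0 0 0.5 0 0 0 20;0 0 0.5 0 0 0 20;0 0 0.5 0 0 0 20;0 0 0.25 0 0 0 20;0 0 0.2 0 0 0 20;0 0 0 0 0 0 20;0 0 0 0 0 0 20'
python3 - <<'E'
from h import *
m=w(CH,lane(0,.115,0)); n=w(CH,lane(0,.115,1))-m; go(m+n*.0242)
E
```

```text
stopbase x -0.0252 s -0.0974
stoptop x -0.0373 s -0.0979
stoptop+x x 0.037 s -0.0947
pawltip x 0.0194 s -0.0542
pivot x 0.0349 s -0.013
clock: 8.43
eef_pos: [0.6298, 0.0856, 0.1462]
orientation: [-2.897, -0.001, -0.163]
contact_force: [-0.1, 0.5, -4.4]
finger_gap: 0.0422
gripper_force: 63.1
t 8.43 pos [0.6298 0.0856 0.1462] rpy [-1.66e+02 -1.00e-01 -9.30e+00] F [-0.1  0.5 -4.4] gap 0.0422
shift units [-0.05 -0.02  0.26]
```

```bash
python3 -m handwheel '0 0 0.08 0 0 0 20;0 0 0.08 0 0 0 20;0 0 0 0 0 0 20'; python3 -m handwheel '0 0 0.04 0 0 0 20;0 0 0 0 0 0 20' ; python3 -m handwheel '0 0 0.04 0 0 0 20;0 0 0 0 0 0 20'
```

```text
clock: 8.8
eef_pos: [0.6292, 0.0873, 0.1389]
orientation: [-2.897, 0.001, -0.162]
contact_force: [0.1, -0.3, -4.6]
finger_gap: 0.0427
gripper_force: 63.1
clock: 9.05
eef_pos: [0.6295, 0.0877, 0.1376]
orientation: [-2.897, 0.0, -0.162]
contact_force: [-0.3, -0.9, -5.3]
finger_gap: 0.0426
gripper_force: 63.1
clock: 9.3
eef_pos: [0.6298, 0.0879, 0.1368]
orientation: [-2.897, -0.001, -0.163]
contact_force: [-1.0, -1.2, -1.2]
finger_gap: 0.0426
gripper_force: 63.7
```

Contact felt. Pressing a touch more, then releasing.

```bash
python3 -m handwheel '0 0 0.03 0 0 0 20;0 0 0 0 0 0 20'; python3 -m handwheel '0 0 0 0 0 0 60;0 0 0 0 0 0 85;0 0 0 0 0 0 85;0 0 0 0 0 0 85;0 0 0 0 0 0 85;0 0 0 0 0 0 85'; python3 -m handwheel '0 0 -0.5 0 0 0 85;0 0 -0.7 0 0 0 85;0 0 -0.7 0 0 0 85;0 0 -0.7 0 0 0 85;0 0 0 0 0 0 85;0 0 0 0 0 0 85'
python3 - <<'E'
from h import *
c=snap('wrist','w3');d=snap('side','sd3')
cv2.imwrite('pics/w3b.png',cv2.hconcat([cv2.resize(c['image'],(400,300)),cv2.resize(d['image'][130:340,100:380],(400,300))]))
go(w(CH,lane(0,.165,.07)))
E
```

```text
clock: 9.55
eef_pos: [0.6299, 0.0879, 0.1367]
orientation: [-2.898, -0.001, -0.163]
contact_force: [-4.2, -3.3, 6.5]
finger_gap: 0.0428
gripper_force: 64.4
clock: 10.3
eef_pos: [0.6297, 0.0883, 0.135]
orientation: [-2.897, -0.0, -0.162]
contact_force: [-0.1, -0.8, -0.0]
finger_gap: 0.0854
gripper_force: 0.0
clock: 11.05
eef_pos: [0.625, 0.0636, 0.2351]
orientation: [-2.898, 0.001, -0.162]
contact_force: [0.0, 1.2, 0.4]
finger_gap: 0.0847
gripper_force: 0.0
t 11.15 pos [0.6248 0.0637 0.2346] rpy [-1.66e+02  1.00e-01 -9.30e+00] F [ 0.4 -0.6 -0.2] gap 0.0849
shift units [-0.01 -1.28  1.39]
```

View pics/w3b.png

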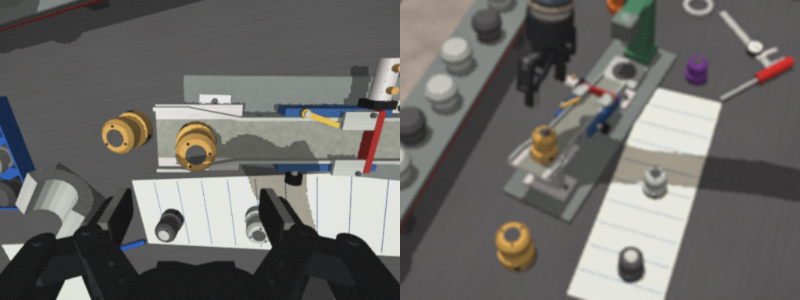

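The baffle is standing free in the mouth at left panel (195,148), between the rails. Next I close the fingers, set the tool vertical and go in behind it.

```bash
python3 -m handwheel '0 -0.6 0 -1 0 0 0;0 -0.6 0 -1 0 0 0;0 -0.6 0 -0.8 0 0 0;0 -0.6 0 0 0 0 0;0 -0.5 0 0 0 0 0;0 0 0 0 0 0 0;0 0 0 0 0 0 0'
python3 - <<'E'
from h import *
c=load('w3'); o0=w(CH,lane(0,0,0)); n=w(CH,lane(0,0,1))-o0; u=w(CH,lane(0,1,0))-o0; x=w(CH,lane(1,0,0))-o0
o,d=ray(c,194/.78125,152/.78125); t=((o0+n*.054-o)@n)/(d@n); p=o+d*t-o0; print('top centre x,s',p@x,p@u)
go(w(CH,lane(0,.182,0))+[0,0,.008])
E
```

```text
clock: 12.02
eef_pos: [0.6444, 0.1748, 0.2469]
orientation: [3.14, 0.0, -0.165]
contact_force: [-0.2, 0.1, -0.6]
finger_gap: -0.0001
gripper_force: 0.0
top centre x,s 0.0023391914220043763 0.11559826677138142
t 12.03 pos [0.6444 0.1748 0.2469] rpy [179.9   0.   -9.4] F [-0.2  0.1 -0.6] gap -0.0001
shift units [-0.05  0.4   2.75]
```

```bash
python3 -m handwheel '0 0.4 0.6 0 0 0 0;0 0 0.6 0 0 0 0;0 0 0.6 0 0 0 0;0 0 0.5 0 0 0 0;0 0 0.3 0 0 0 0;0 0 0.15 0 0 0 0;0 0 0 0 0 0 0;0 0 0 0 0 0 0'
python3 - <<'E'
from h import *
go(w(CH,lane(0.001,.158,0))+[0,0,.008])
E
```

```text
clock: 13.02
eef_pos: [0.6421, 0.1614, 0.138]
orientation: [-3.141, -0.001, -0.162]
contact_force: [-0.1, 0.2, -0.4]
finger_gap: -0.0005
gripper_force: 0.0
t 13.03 pos [0.6421 0.1614 0.138 ] rpy [-1.8e+02 -1.0e-01 -9.3e+00] F [-0.1  0.2 -0.4] gap -0.0005
shift units [-0.02  0.64  0.17]
```

```bash
python3 -m handwheel '0 0.2 0.05 0 0 0 0;0 0.2 0.05 0 0 0 0;0 0.2 0.05 0 0 0 0;0 0.1 0.025 0 0 0 0;0 0.1 0.025 0 0 0 0;0 0.1 0.025 0 0 0 0;0 0.1 0.025 0 0 0 0;0 0 0 0 0 0 0'
python3 - <<'E'
from h import *
go(w(CH,lane(0.001,.05,0))+[0,0,.008])
E
```

```text
clock: 14.02
eef_pos: [0.6352, 0.1214, 0.1272]
orientation: [3.142, -0.0, -0.163]
contact_force: [-0.0, 0.4, 0.6]
finger_gap: -0.0001
gripper_force: 0.1
t 14.03 pos [0.6352 0.1214 0.1272] rpy [180.   -0.   -9.3] F [-0.   0.4  0.6] gap -0.0001
shift units [-0.01  2.25  0.55]
```

```bash
python3 -m handwheel '0 0.1 0.025 0 0 0 0;0 0.1 0.025 0 0 0 0;0 0.1 0.025 0 0 0 0'; python3 -m handwheel '0 0.1 0.025 0 0 0 0;0 0.1 0.025 0 0 0 0;0 0.1 0.025 0 0 0 0'
python3 - <<'E'
from h import *
c=snap('side','sd4'); e=load('sd3'); f=snap('scene','sc4')
go(w(CH,lane(0.001,.05,0))+[0,0,.008])
cv2.imwrite('pics/s4.png',cv2.hconcat([cv2.resize(f['image'][110:240,250:420],(400,306)),cv2.resize(c['image'][180:290,140:290],(400,306))]))
E
```

```text
clock: 14.4
eef_pos: [0.6332, 0.1095, 0.1242]
orientation: [-3.142, -0.0, -0.162]
contact_force: [0.3, 0.4, -0.2]
finger_gap: 0.0002
gripper_force: 0.7
clock: 14.78
eef_pos: [0.6313, 0.0977, 0.1211]
orientation: [3.142, -0.0, -0.163]
contact_force: [-0.2, 2.0, -0.6]
finger_gap: 0.0
gripper_force: 0.7
t 14.88 pos [0.6311 0.0969 0.1209] rpy [179.9   0.   -9.4] F [-0.9  1.1  0.9] gap -0.0
shift units [-0.01  1.63  0.4 ]
```

View pics/s4.png

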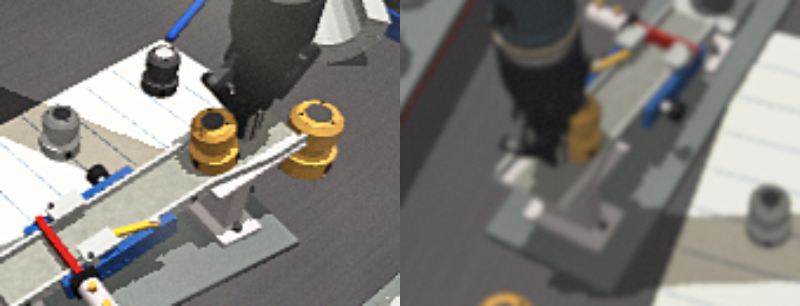

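The baffle is upright in the lane, left panel (213,140), with the closed fingers behind it. Force is 1–2 N. Continuing the push down the slope.

```bash
python3 -m handwheel '0 0.12 0.03 0 0 0 0;0 0.12 0.03 0 0 0 0;0 0.12 0.03 0 0 0 0;0 0.12 0.03 0 0 0 0;0 0.12 0.03 0 0 0 0;0 0.12 0.03 0 0 0 0;0 0.12 0.03 0 0 0 0;0 0.12 0.03 0 0 0 0'; python3 -m handwheel '0 0.12 0.03 0 0 0 0;0 0.12 0.03 0 0 0 0;0 0.12 0.03 0 0 0 0;0 0.12 0.03 0 0 0 0;0 0.12 0.03 0 0 0 0;0 0.12 0.03 0 0 0 0;0 0.12 0.03 0 0 0 0;0 0.12 0.03 0 0 0 0'
python3 - <<'E'
from h import *
c=snap('side','sd5');snap('wrist','w5'); go(w(CH,lane(0.001,-.0335,0))+[0,0,.008])
hsv=cv2.cvtColor(c['image'],cv2.COLOR_BGR2HSV);m=cv2.inRange(hsv,(8,90,50),(28,255,255))
k,l,s,ce=cv2.connectedComponentsWithStats(m)
for i in range(1,k):
    if s[i,4]>60 and 150<ce[i][0]<330 and ce[i][1]>130: print(s[i],ce[i])
for S_ in (.05,.03,.01,-.01,-.03,-.07): print(S_,proj(c,w(CH,lane(0,S_,.05))).round())
E
```

```text
clock: 15.88
eef_pos: [0.625, 0.0598, 0.1115]
orientation: [3.142, -0.0, -0.162]
contact_force: [-0.1, 0.9, 1.1]
finger_gap: -0.0
gripper_force: 0.7
clock: 16.88
eef_pos: [0.6188, 0.0219, 0.1019]
orientation: [3.142, -0.0, -0.162]
contact_force: [0.6, 1.4, 1.1]
finger_gap: -0.0001
gripper_force: 0.8
t 16.98 pos [0.6186 0.0209 0.1017] rpy [179.9   0.   -9.4] F [0.3 0.  0.9] gap -0.0002
shift units [-0.01  1.73  0.42]
[219 199  11  23 194] [223.87628866 210.80927835]
[167 285  28  35 675] [180.32592593 303.20740741]
0.05 [214. 210.]
0.03 [218. 206.]
0.01 [222. 203.]
-0.01 [226. 199.]
-0.03 [229. 195.]
-0.07 [236. 188.]
```

```bash
python3 -m handwheel '0 0.08 0.02 0 0 0 0;0 0.08 0.02 0 0 0 0;0 0.08 0.02 0 0 0 0;0 0.08 0.02 0 0 0 0'; python3 -m handwheel '0 0.08 0.02 0 0 0 0;0 0.08 0.02 0 0 0 0;0 0.08 0.02 0 0 0 0;0 0.08 0.02 0 0 0 0'; for i in 1; do :; done; python3 -m handwheel '0 0.08 0.02 0 0 0 0;0 0.08 0.02 0 0 0 0;0 0.08 0.02 0 0 0 0'; python3 -c "
from h import *
go(w(CH,lane(0.001,-.039,0))+[0,0,.008])"
```

```text
clock: 17.48
eef_pos: [0.6167, 0.0093, 0.0987]
orientation: [3.142, -0.0, -0.162]
contact_force: [0.2, 1.0, 0.8]
finger_gap: 0.0
gripper_force: 0.7
clock: 17.98
eef_pos: [0.6147, -0.0033, 0.0955]
orientation: [3.142, -0.0, -0.162]
contact_force: [0.1, 1.0, 1.4]
finger_gap: 0.0001
gripper_force: 0.7
clock: 18.35
eef_pos: [0.6131, -0.0128, 0.0931]
orientation: [3.142, -0.0, -0.162]
contact_force: [0.8, 1.6, 1.5]
finger_gap: 0.0001
gripper_force: 0.7
t 18.35 pos [ 0.6131 -0.0128  0.0931] rpy [180.   -0.   -9.3] F [0.8 1.6 1.5] gap 0.0001
shift units [-0.01  1.01  0.24]
```

```bash
python3 -m handwheel '0 0.06 0.015 0 0 0 0;0 0.06 0.015 0 0 0 0;0 0.06 0.015 0 0 0 0;0 0.06 0.015 0 0 0 0'|grep -E 'pos|force'; python3 -m handwheel '0 0.06 0.015 0 0 0 0;0 0.06 0.015 0 0 0 0'|grep -E 'pos|force'; python3 -m handwheel '0 0.06 0.015 0 0 0 0;0 0.06 0.015 0 0 0 0'|grep -E 'pos|force'
```

```text
eef_pos: [0.6112, -0.0201, 0.0912]
contact_force: [-1.6, 5.1, 4.7]
gripper_force: 3.2
eef_pos: [0.6103, -0.025, 0.09]
contact_force: [-2.4, 5.2, 4.9]
gripper_force: 3.1
eef_pos: [0.6095, -0.0299, 0.0887]
contact_force: [-2.6, 5.5, 4.7]
gripper_force: 3.0
```

```bash
python3 -m handwheel '0 0.06 0.015 0 0 0 0;0 0.06 0.015 0 0 0 0'|grep -E 'pos|force'; python3 -m handwheel '0 0.05 0.0125 0 0 0 0;0 0.05 0.0125 0 0 0 0'|grep -E 'pos|force'; python3 -m handwheel '0 0.04 0.01 0 0 0 0;0 0.04 0.01 0 0 0 0'|grep -E 'pos|force'
```

```text
eef_pos: [0.6085, -0.0352, 0.0873]
contact_force: [-2.3, 3.1, 2.8]
gripper_force: 2.6
eef_pos: [0.6087, -0.0404, 0.0861]
contact_force: [-1.4, 2.6, 3.5]
gripper_force: 2.0
eef_pos: [0.6084, -0.0437, 0.0853]
contact_force: [-0.4, 2.8, 2.6]
gripper_force: 1.7
```

```bash
python3 -m handwheel '0 0.03 0.0075 0 0 0 0;0 0.03 0.0075 0 0 0 0'|grep -E 'pos|force'; python3 -m handwheel '0 0.02 0.005 0 0 0 0;0 0.02 0.005 0 0 0 0'|grep -E 'pos|force';python3 -m handwheel '0 0.02 0.005 0 0 0 0;0 0.02 0.005 0 0 0 0'|grep -E 'pos|force'
```

```text
eef_pos: [0.6079, -0.0465, 0.0847]
contact_force: [-0.0, 1.3, 1.1]
gripper_force: 0.8
eef_pos: [0.6076, -0.0476, 0.0844]
contact_force: [0.5, 1.5, 1.5]
gripper_force: 0.9
eef_pos: [0.6073, -0.049, 0.0841]
contact_force: [0.7, 1.2, 1.3]
gripper_force: 1.0
```

```bash
python3 -m handwheel '0 0.02 0.005 0 0 0 0;0 0.02 0.005 0 0 0 0'|grep -E 'pos|force'
```

```text
eef_pos: [0.607, -0.0505, 0.0836]
contact_force: [0.9, 0.6, 1.8]
gripper_force: 1.1
```

```bash
for n in 1; do python3 -m handwheel '0 0.02 0.005 0 0 0 0;0 0 0 0 0 0 0'|grep -E 'pos|force'; done; python3 -m handwheel '0 0.02 0.005 0 0 0 0;0 0 0 0 0 0 0'|grep -E 'pos|force'
```

```text
eef_pos: [0.6068, -0.0514, 0.0834]
contact_force: [-0.3, 0.6, 1.5]
gripper_force: 1.0
eef_pos: [0.6068, -0.0515, 0.0834]
contact_force: [-0.8, 2.4, 2.7]
gripper_force: 1.8
```

```bash
python3 -m handwheel '0 0.02 0.005 0 0 0 0;0 0 0 0 0 0 0'|grep -E 'pos|force'
```

```text
eef_pos: [0.6069, -0.0517, 0.0833]
contact_force: [0.6, 4.9, 5.2]
gripper_force: 3.1
```

Position holds while force climbs: that's the stop. One more small press to confirm, then back off and lift.

```bash
python3 -m handwheel '0 0.015 0.004 0 0 0 0;0 0 0 0 0 0 0'|grep -E 'pos|force'; python3 -m handwheel '0 -0.1 -0.025 0 0 0 0;0 -0.2 -0.05 0 0 0 0;0 -0.3 -0.075 0 0 0 0;0 -0.5 -0.3 0 0 0 0;0 -0.5 -0.7 0 0 0 0;0 -0.5 -0.8 0 0 0 0;0 0 -0.8 0 0 0 0;0 0 0 0 0 0 0'|grep -E 'pos|force|clock'
python3 - <<'E'
from h import *
c=snap('wrist','w6');f=snap('scene','sc6');p=snap('side','sd6')
o=np.zeros((600,800,3),np.uint8)
o[:300,:400]=cv2.resize(c['image'],(400,300)); o[300:,:400]=cv2.resize(f['image'][170:260,220:340],(400,300)); o[300:,400:]=cv2.resize(p['image'][160:250,190:310],(400,300))
o[:300,400:]=cv2.resize(c['image'][90:270,272:512],(400,300),interpolation=2)
cv2.imwrite('pics/fin.png',o)
E
```

```text
eef_pos: [0.607, -0.0518, 0.0833]
contact_force: [0.1, 5.7, 5.2]
gripper_force: 3.6
clock: 23.1
eef_pos: [0.622, 0.0318, 0.1967]
contact_force: [0.2, 0.2, -0.6]
gripper_force: 0.0
```

View pics/fin.png

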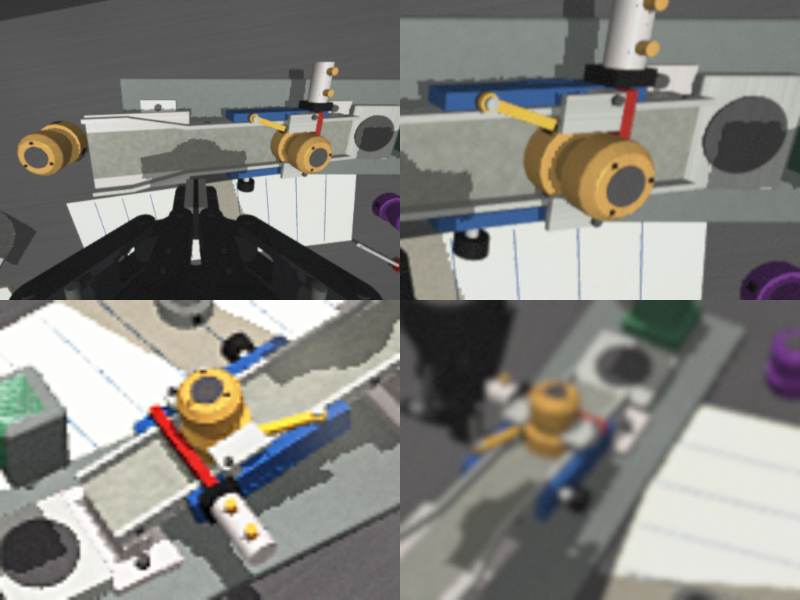

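The final view shows the baffle upright between the keeper strips, against the red stop. The pawl at crop (520,113) angles in behind the foot. Checking its angle against the start.

Run:
```python
from h import *
o0=w(CH,lane(0,0,0)); n=w(CH,lane(0,0,1))-o0; u=w(CH,lane(0,1,0))-o0; x=w(CH,lane(1,0,0))-o0
for f,(u0,u1,v0,v1) in(('w2',(385,450,125,165)),('w3',(370,450,125,175)),('w6',(315,372,142,172))):
    c=load(f); im=c['image']; m=cv2.inRange(cv2.cvtColor(im,cv2.COLOR_BGR2HSV),(21,120,120),(32,255,255)); z=np.zeros_like(m); z[v0:v1,u0:u1]=m[v0:v1,u0:u1]
    P=[]
    for v,uu in zip(*np.nonzero(z)):
        o,d=ray(c,uu,v); t=((o0+n*.017-o)@n)/(d@n); p=o+d*t-o0; P.append((p@u,p@x))
    P=np.array(P,np.float32); vx,vy,a,b=cv2.fitLine(P,cv2.DIST_HUBER,0,.01,.01).ravel()
    print(f,len(P),'angle',round(float(np.arctan(vy/vx)),3),'s',P[:,0].min(),P[:,0].max(),'xmin',P[:,1].min())
```

```text
w2 296 angle 0.346 s -0.05386682 -0.007200916 xmin 0.019016778
w3 304 angle 0.34 s -0.053764608 -0.0071280943 xmin 0.018847425
w6 279 angle 0.345 s -0.05354959 -0.0074495547 xmin 0.01885991
```

The pawl angle (0.345) and tip position are the same as before the push, so it has sprung back behind the foot.

```bash
python3 -c "
from station import ctrl
print(ctrl.job_done())"
```

```text
the job is handed in; nothing more can be done
None
```

The bronze baffle was stood in the mouth, released and pushed down the chute to the red stop, touching it at about 8 N; the pawl has sprung back behind it, the steel baffles were not touched, and the job was handed in at about 23 s.

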